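# Free the stuck stop carriage, run it home and lock it

### The arm

A 7-joint arm with a two-finger parallel gripper is mounted at the origin on a cart in front of the work surface, level with it; the furniture and walls round the work are solid. World frame = base frame: x ahead of the robot, y to its left, z up, the work surface at z = 0. Lengths are in m, angles in rad, forces in N, time in s.
With the tool pointing down it reaches from about 0.425 to 0.95 m from the base axis. Payload 4.7 kg.
Tool frame: the origin (TCP) lies at the very end of the fingers, on their centre line; the grasp point (between the pads) lies 19 mm behind it; x points along the fingers, z is the direction in which the jaws open and shut, and the axes are right-handed (so a half turn about x gives the same grasp; the last joint's range is limited). The gripper opens to 87 mm and grips with 3 to 60 N. Pads are 19 mm wide; open, the fingers measure 117 mm over their backs; the gripper's body (75 mm by 190 mm) begins 51 mm behind the grasp point.
Start: joints at [1.111, 0.469, -0.049, 1.532, 0.024, 1.141, -0.082], TCP at [0.282, -0.613, 0.223] pointing down, gripper open.
Joint ranges: [-2.59, 2.59], [-0.33, 1.99], [-1.39, 1.29], [0.1, 2.45], [-1.04, 4.18], [0.21, 1.99], [-2.66, 2.66]. Speed limits (rad/s): [2.57, 2.57, 3.14, 3.14, 3.14, 3.14, 3.14].

### API

Orientations are given as a 3x3 rotation matrix whose columns are the frame's x, y, z axes.
In Python, from workcell import arm, cams gives the robot as it stands.
- The arm moves only by the shell command python3 -m jog 'ROWS'. ROWS is JSON, a list of rows, each an object with "dp": the shift along the tool's x, y, z in m, a list of three; "turn": the turn, a rotation vector about the tool's x, y, z in degrees, a list of three; "claw": the closure, from -1 (fully open) to 1 (shut). In form: [{"dp": [x, y, z], "turn": [ax, ay, az], "claw": claw}, ...]. A call has 1 to 12 rows; each row is the pose to reach, as a shift and turn from the pose commanded when the call began, along the tool's axes at that moment; what a row does not reach only later rows make up. A row lasts 1/8 s, in which the tool goes at most 62.5 mm and 10.7 degrees, less where a joint would pass 70% of its speed; a pose out of reach is approached as far as the arm can. A call with a gripper value outside its range is refused whole. The fingers move at their own pace and stop on an object; the grip force is fixed at half the most. Time passes only in rows, so rows that repeat a pose let the fingers close. It gives the time, the measured TCP pose, the force and the opening at its end, in the units of the state.
- arm.get_obs(): the state, without advancing time (a new reading comes with each control period).
- cams.get_image(name): name is "side" or "top" or "wrist"; returns a dict with "image" (400x640x3 uint8, red, green, blue), "fx", "fy", "cx", "cy" (pixels), "R" (3x3) and "t" (3): a world point X has camera coordinates R X + t; the wrist camera has in their place "mount" (4x4, takes a point from camera to tool coordinates, whose origin is the TCP and whose axes are the tool frame's). Camera axes: x right, y down, z forward; pixel columns grow to the right and rows downward; lengths in m; the calibration is good to about 2 mm. The wrist camera is an equidistant fisheye: a pixel r from the principal point sees the ray r / f radians off the axis. A picture is of the moment at which its call begins: read the wrist's pose just before it. There is no depth.
- arm.sign_off(): hands the job in, once; it reports no verdict.
The state is a dict: "t": time; "q": joint angles; "dq": joint speeds; "tau": joint torques, N m; "position": TCP position; "tool_rot": TCP orientation; "force": force on the tool from outside, world axes, zero at the start; "torque": the same for the moment, N m; "width": finger opening in m.
Only numpy, scipy, OpenCV 4.12 (cv2) and the standard library are available. Lean on these libraries where they do the work, as an engineer would, in place of code of your own. Each camera call takes 0.05 s, during which the arm holds its last target.

### The job

The carriage of the length-stop slide is stuck on its rail. Push on its upright plate, gently but with rising force, until it breaks free, run it along the rail until it is fully home against the hidden stop in the end box, and only then press its lock lever all the way down. Do not squeeze, strike or strain the slide hard, do not let the carriage shoot off, and leave the other things on the bench where they are.

Things in the scene. Friction and masses are not known exactly. Their poses are not given: they have to be found in the camera images.
- rail_mid (a point): point on top of the fixed slide's steel rail, 28 mm above the bench. The slide: a wooden board 100 mm wide and 18 mm thick with a 26 mm wide rail along its middle; it reaches from y = -170 to +200 mm of this point. y axis: along the rail, towards the end box; z up
- end_box_face (a point): centre of the near face of the dark wooden end box (74 mm wide, 70 mm long, top 68 mm above the bench) across the +y end of the slide. The firm stop is hidden inside it: it cannot be seen, only felt as a sudden rise of the push force. At home the carriage's wooden part still stands clear of this face by some distance that differs from case to case
- push_face (a point): centre of the rear face of the carriage's upright wooden push plate, 77 mm above the bench; push here towards +y (y axis: travel, along the rail to the end box; z up). Plate: 44 mm wide (x), 14 mm thick (y), from 53 to 103 mm above the bench, flush with the rear end of the carriage (60 x 70 mm, top 53 mm above the bench), whose steel nose bar runs into the end box
- carriage (a joint): m moved along the rail from where the carriage is stuck (0), growing towards the end box. It sticks at 0 and needs about 8 to 17 N to break free within the first 10 mm, when it lurches a few mm ahead; after that it slides with 3 to 5 N and stays where it is left. The stop lies somewhere 70 to 140 mm from the start
- lever_press (a point): point on top of the lock lever, 55 mm out from its pivot: press here straight down. Dark steel bar 14 mm wide with a black tip 18 mm wide, 81 mm from the pivot. It rides on the carriage and swings in the upright plane across the rail; at the start it leans up at about 45 degrees towards the rail's -x side. As it comes down to level this point moves out to that side
- lever_pivot (a point): axis of the lock lever, on the carriage, 65 mm above the bench, 12 mm to the rail's +x side; the lever reaches from here towards the rail's -x side. With the lever level its top is 69 mm above the bench. Axes as at the rail: y along the rail, z up
- lock_lever (a joint): angle of the lock lever in rad: 0 leaning up at 45 degrees (unlocked), 0.785 level against its rest (locked). Stiff pivot, about 0.2 to 0.35 N m (5 to 8 N of press); it stays where it is left and when level clamps the carriage to the rail
- wax_tin: bystander: open round tin of wax, 61 mm across, 18 mm high, origin under its centre
- sanding_block: bystander: wooden sanding block about 93 x 87 x 34 mm, origin under its centre
- offcut: bystander: pine offcut 75 x 51 x 18 mm, origin under its centre
- stop_plate (a joint): travel in m of the small sprung plate that forms the hidden stop inside the end box: 0 untouched, 0.003 pressed home by the carriage's nose bar. Its spring is weak, under 1 N, so the carriage stays home when let go; past 0.003 the stop is firm (it gives about 1 mm at 10 N)

How it is judged:
On the way, in this order (a step that is already met when the one before it is completed fails the run):
1. the carriage has broken free (moved more than 20 mm) (value of joint carriage above 0.02 m), for 0.1 s.
2. the carriage is home against its stop, at rest, before the lever is pressed (value of joint stop_plate above 0.0012 m and velocity of joint carriage below 0.01 m/s and value of joint lock_lever below 0.3 rad), for 0.2 s.
3. the lock lever is pressed down (value of joint lock_lever above 0.7 rad), for 0.2 s.
At the end, for the whole second after the job is handed in: the carriage is home: it presses the hidden stop plate to within 1.8 mm of firm, and the lock lever is down (within 0.095 rad of level) (value of joint stop_plate above 0.0012 m and value of joint lock_lever above 0.69 rad); the robot touches nothing.
It fails at once if the slide is strained: more than 35 N between the robot and the carriage with its lever (contact force between any of the fingers, the arm and carriage above 35 N).
It fails at once if the carriage shoots along the rail faster than 0.35 m/s (velocity of joint carriage above 0.35 m/s).
It fails at once if a bystander is moved more than 20 mm (distance of any of wax_tin, sanding_block, offcut from where it was at the start of the episode above 0.02 m).
It also fails if it takes over 64 s, if anything falls off the work surface, if the arm or the gripper's body presses on something with over 40 N, if the wrist force passes 120 N, or if a joint passes its speed limit or range.

## Working session

There is one attempt and no reset: what is moved stays moved. The work goes in short steps, Python scripts to look and compute and a shell command to move; the robot and the scene stay as the last step left them, time stands still between calls to the robot, and variables do not carry over. Pictures are saved under pics/ and viewed, and the job is handed in when it is done.

```bash
mkdir -p pics; ls; python3 - <<'E'
from workcell import arm,cams
import cv2,json
o=arm.get_obs()
print({k:(o[k] if not hasattr(o[k],'tolist') else o[k].tolist()) for k in o})
for n in ["side","top","wrist"]:
    d=cams.get_image(n)
    cv2.imwrite(f"pics/{n}0.png",cv2.cvtColor(d["image"],cv2.COLOR_RGB2BGR))
    print(n,{k:(v.tolist() if hasattr(v,'tolist') else v) for k,v in d.items() if k!="image"})
E
```

```text
pics
{'t': 0.0, 'q': [1.1111090182381467, 0.4694572361600605, -0.04858852618502981, 1.5337183912472867, 0.02411077224268775, 1.140987175909756, -0.08228312035896986], 'dq': [0.00046298370536450577, 0.0011989735133230402, 8.605929636179944e-05, -0.0022225710550507123, 0.0025229298026387915, -0.0009502702970629235, 0.0018707913569910035], 'tau': [1.5206622947516735e-05, -50.79687237739563, -0.08062190841883421, -23.615405559539795, -0.06132194772362709, 0.037899494636803865, 0.00018260322576679755], 'position': [0.2816179730083964, -0.6127738714380537, 0.22147841162218757], 'tool_rot': [[-0.0009059605070970543, 0.9086172534442254, 0.41762886152543643], [0.0017651883326914332, 0.4176298353225795, -0.9086155428775062], [-0.9999980316709177, -8.597620422168284e-05, -0.001982236712049593]], 'force': [0.19095447453040024, 0.11967429413265755, -0.07545764774898807], 'torque': [-0.023876279358982004, -0.008461293386022525, -0.002578630491065337], 'width': 0.08690482421122836}
side {'fx': 505.5048801202628, 'fy': 505.5048801202628, 'cx': 326.725152353182, 'cy': 194.43190932176444, 'R': [[0.996
[... 353 characters left out ...]
5515621, 'R': [[-0.028013113605678874, -0.9994070400008154, -0.020020835719918837], [-0.9833530897298791, 0.031149284952705206, -0.17901514730780585], [0.17953263320303517, 0.014672779005485628, -0.9836425891407102]], 't': [0.05941840859927957, 0.6267422686489923, 1.1948927480403715]}
wrist {'fx': 309.70691628693146, 'fy': 309.70691628693146, 'cx': 320.46267015045214, 'cy': 204.34238535636942, 'mount': [[-0.0004008338698612535, -0.24809683398727658, 0.9687351548786164, -0.1615124025399171], [-0.0005980310403893431, -0.9687349999994981, -0.24809704176963718, 0.06750682225088814], [0.9999997408455067, -0.000678779389887519, 0.00023993219117301456, 0.0007295978042727302], [0.0, 0.0, 0.0, 1.0]]}
```

View pics/side0.png

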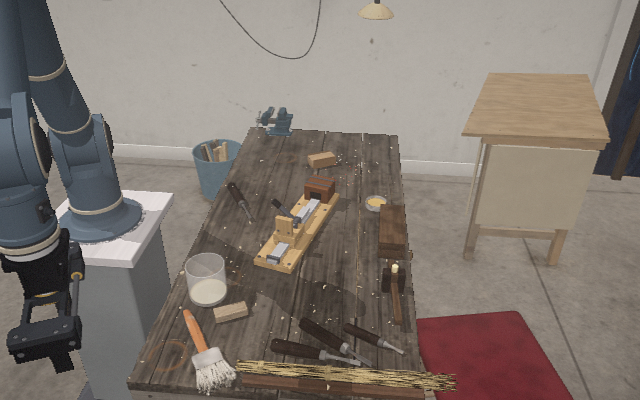

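View pics/top0.png

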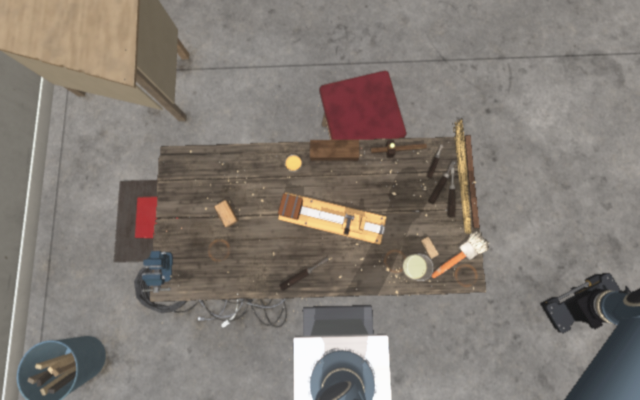

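View pics/wrist0.png

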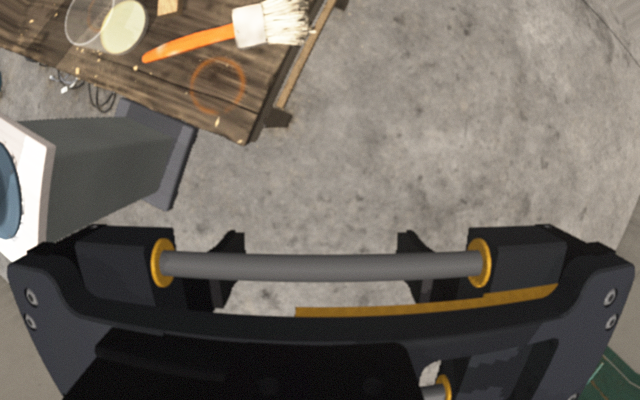

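The side and top views both show the slide in mid-bench, with the end box on the +y side and the push plate on the -y end. I'll enlarge both.

```bash
python3 - <<'E'
import cv2
a=cv2.imread("pics/side0.png"); c=a[160:280,235:425]; cv2.imwrite("pics/side0c.png",cv2.resize(c,None,fx=4,fy=4,interpolation=cv2.INTER_CUBIC))
a=cv2.imread("pics/top0.png"); c=a[180:255,265:400]; cv2.imwrite("pics/top0c.png",cv2.resize(c,None,fx=5.9,fy=5.9,interpolation=cv2.INTER_CUBIC))
E
```

```text
(no output)
```

View pics/side0c.png

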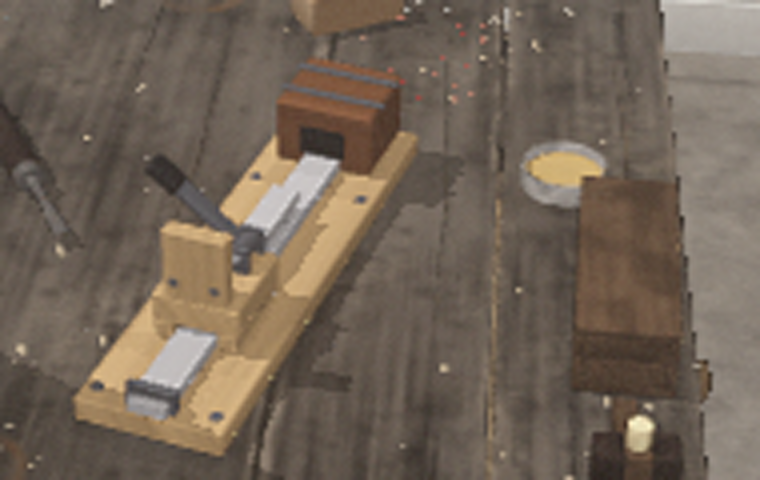

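View pics/top0c.png

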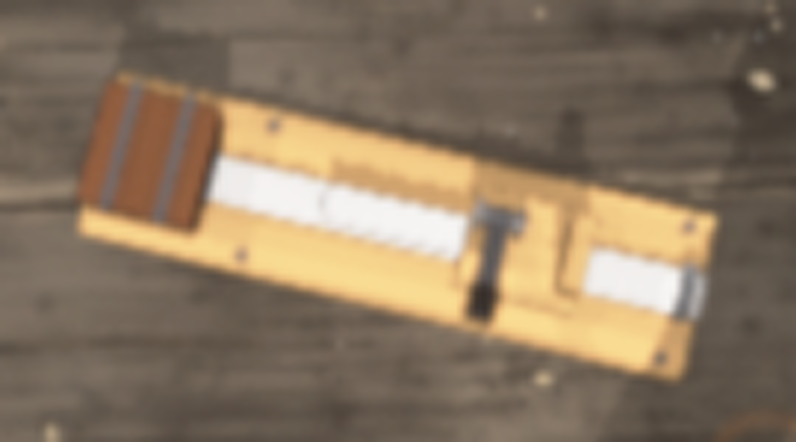

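```bash
cat > h.py <<'E'
import numpy as np, json
from workcell import arm,cams
from scipy.optimize import least_squares
CAL={}
def cal(n):
    if n not in CAL:
        CAL[n]=cams.get_image(n)
    return CAL[n]
def proj(n,X):
    d=cal(n);p=np.array(d["R"])@np.asarray(X)+np.array(d["t"])
    return np.array([d["fx"]*p[0]/p[2]+d["cx"],d["fy"]*p[1]/p[2]+d["cy"]])
def pose(v):
    x,y,a=v; c,s=np.cos(a),np.sin(a)
    return np.array([[c,-s,0],[s,c,0],[0,0,1.]]),np.array([x,y,0])
E
python3 - <<'E'
from h import *
S=lambda u,v:np.array([235+u/4,160+v/4]); T=lambda u,v:np.array([265+u/5.9,180+v/5.9])
pts=[("side",S(76,402),(-.05,-.17,.018)),("side",S(228,438),(.05,-.17,.018)),("side",S(417,135),(.05,.2,.018)),
("top",T(717,213),(.05,-.17,.018)),("top",T(683,380),(-.05,-.17,.018)),("top",T(120,73),(.05,.2,.018)),("top",T(78,233),(-.05,.2,.018))]
def f(v):
    R,t=pose(v); return np.concatenate([proj(n,R@np.array(X)+t)-p for n,p,X in pts])
r=least_squares(f,[.6,0,0.2]); print(r.x,np.degrees(r.x[2])); print(r.fun.reshape(-1,2).round(2))
# carriage: unknown y0 (push face along), plate rear top corners
R,t=pose(r.x)
pl=[("side",S(162,226),(-.022,0,.103)),("side",S(230,240),(.022,0,.103)),("side",S(162,282),(-.022,0,.053)),("side",S(229,303),(.022,0,.053))]
g=lambda y:np.concatenate([proj(n,R@(np.array(X)+[0,y[0],0])+t)-p for n,p,X in pl])
q=least_squares(g,[-.1]); print("push y in slide",q.x,q.fun.reshape(-1,2).round(2))
for nm,X in [("push",(0,q.x[0],.077)),("boxface",(0,.13,.045)),("rail_mid",(0,0,.028)),("pivot",(.012,q.x[0]+.045,.065))]:
    print(nm,(R@np.array(X)+t).round(4))
E
```

```text
[ 0.54886167 -0.00139324 -0.25775028] -14.768003283168131
[[-0.89 -0.38]
 [-0.95  0.13]
 [-0.62 -0.6 ]
 [ 0.23 -1.05]
 [ 0.28 -1.45]
 [-0.34 -0.49]
 [-0.18 -0.49]]
push y in slide [-0.08882187] [[ 0.66 -0.35]
 [ 0.19 -0.17]
 [ 1.23  2.  ]
 [ 0.68  0.5 ]]
push [ 0.5262 -0.0873  0.077 ]
boxface [0.582  0.1243 0.045 ]
rail_mid [ 0.5489 -0.0014  0.028 ]
pivot [ 0.5493 -0.0468  0.065 ]
```

```bash
python3 -m jog '[{"dp":[0,0.03,-0.025],"turn":[-4,0,0],"claw":1},{"dp":[0,0.07,-0.058],"turn":[-9,0,0],"claw":1},{"dp":[0,0.11,-0.091],"turn":[-14,0,0],"claw":1},{"dp":[0,0.15,-0.124],"turn":[-19,0,0],"claw":1},{"dp":[0,0.19,-0.157],"turn":[-24,0,0],"claw":1},{"dp":[0,0.23,-0.19],"turn":[-29,0,0],"claw":1},{"dp":[0,0.27,-0.223],"turn":[-34,0,0],"claw":1},{"dp":[0.01,0.31,-0.256],"turn":[-39,0,0],"claw":1},{"dp":[0.02,0.35,-0.289],"turn":[-44,0,0],"claw":1},{"dp":[0.03,0.39,-0.322],"turn":[-49,0,0],"claw":1},{"dp":[0.04,0.412,-0.34],"turn":[-50.55,0,0],"claw":1},{"dp":[0.04,0.412,-0.34],"turn":[-50.55,0,0],"claw":1}]'
python3 - <<'E'
from h import *
import cv2
o=arm.get_obs(); print(o["t"],o["position"],np.array(o["tool_rot"]).round(3),o["force"],o["width"])
for n in ["side","wrist"]:
    cv2.imwrite(f"pics/{n}1.png",cv2.cvtColor(cams.get_image(n)["image"],cv2.COLOR_RGB2BGR))
E
```

```text
t: 1.75
position: [0.5146, -0.1296, 0.182]
tool_rot: [[-0.001, 0.25, 0.968], [0.001, 0.968, -0.25], [-1.0, 0.001, -0.001]]
force: [0.2, -0.4, -0.2]
width: 0.0002
1.75 [ 0.51464435 -0.12955548  0.18196493] [[-0.001  0.25   0.968]
 [ 0.001  0.968 -0.25 ]
 [-1.     0.001 -0.001]] [ 0.21132204 -0.43544014 -0.17269097] 0.00015142162013937946
```

View pics/wrist1.png

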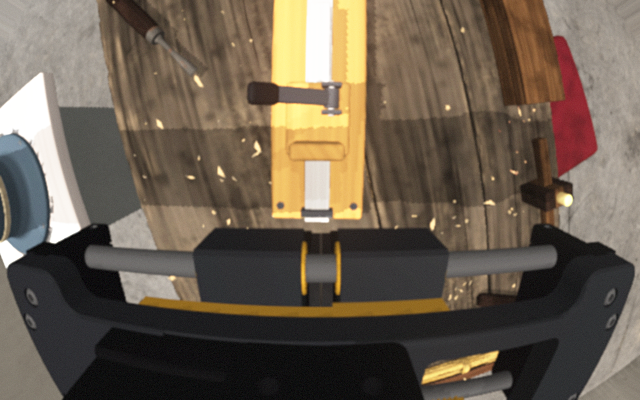

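View pics/side1.png

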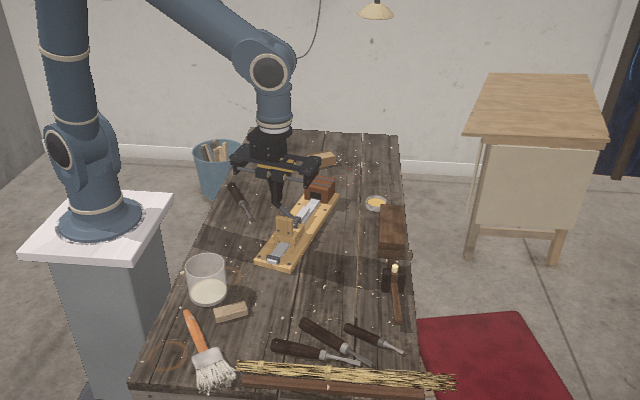

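```bash
cat >> h.py <<'E'
def wproj(X,o,d):
    M=np.array(d["mount"]); Rt=np.array(o["tool_rot"]); 
    tc=Rt.T@(np.asarray(X)-np.array(o["position"])); p=M[:3,:3].T@(tc-M[:3,3])
    th=np.arctan2(np.hypot(p[0],p[1]),p[2]); ph=np.arctan2(p[1],p[0])
    return np.array([d["cx"]+d["fx"]*th*np.cos(ph),d["cy"]+d["fy"]*th*np.sin(ph)])
E
python3 - <<'E'
from h import *
o=arm.get_obs(); d=cams.get_image("wrist")
print("tcp side",proj("side",o["position"]),"tcp wrist",wproj(o["position"],o,d))
R,t=pose([ 0.54886167,-0.00139324,-0.25775028])
for X in [(-.05,-.17,.018),(.05,-.17,.018),(-.022,-.089,.103),(.022,-.089,.103),(-.05,.2,.018),(0,-.089,.077)]:
    w=R@np.array(X)+t; print(X,w.round(3),"wrist",wproj(w,o,d).round(1),"side",proj("side",w).round(1))
E
```

```text
tcp side [275.5260995 200.5085253] tcp wrist [319.54803342 248.25929519]
(-0.05, -0.17, 0.018) [ 0.457 -0.153  0.018] wrist [275.1 219.2] side [253.1 260.1]
(0.05, -0.17, 0.018) [ 0.554 -0.179  0.018] wrist [365.2 219.1] side [291.  269.6]
(-0.022, -0.089, 0.103) [ 0.505 -0.082  0.103] wrist [291.6 152. ] side [276.1 216.2]
(0.022, -0.089, 0.103) [ 0.547 -0.093  0.103] wrist [348.1 151.9] side [292.7 219.9]
(-0.05, 0.2, 0.018) [0.551 0.205 0.018] wrist [277.3 -85.7] side [307.2 186.8]
(0, -0.089, 0.077) [ 0.526 -0.087  0.077] wrist [319.9 149.4] side [284.6 226.6]
```

```bash
python3 - <<'E'
import cv2
a=cv2.imread("pics/side1.png"); c=a[120:280,225:375]; cv2.imwrite("pics/side1c.png",cv2.resize(c,None,fx=3.7,fy=3.7,interpolation=cv2.INTER_CUBIC))
E
```

```text
(no output)
```

View pics/side1c.png

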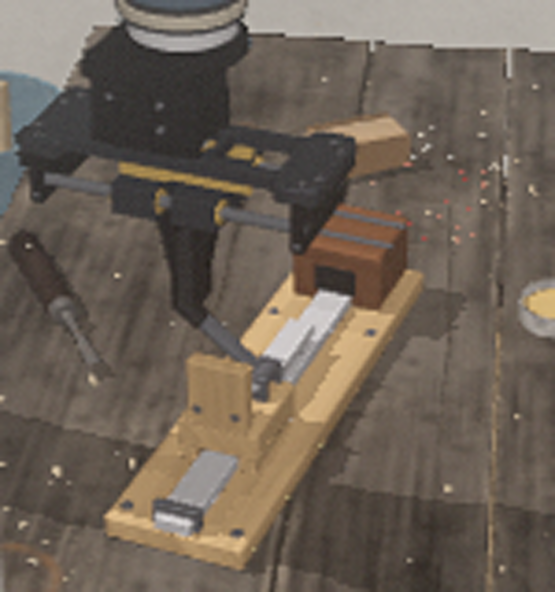

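```bash
python3 - <<'E'
import cv2
a=cv2.imread("pics/wrist1.png"); c=a[60:240,230:400]; cv2.imwrite("pics/wrist1c.png",cv2.resize(c,None,fx=3.3,fy=3.3,interpolation=cv2.INTER_CUBIC))
E
```

```text
(no output)
```

View pics/wrist1c.png

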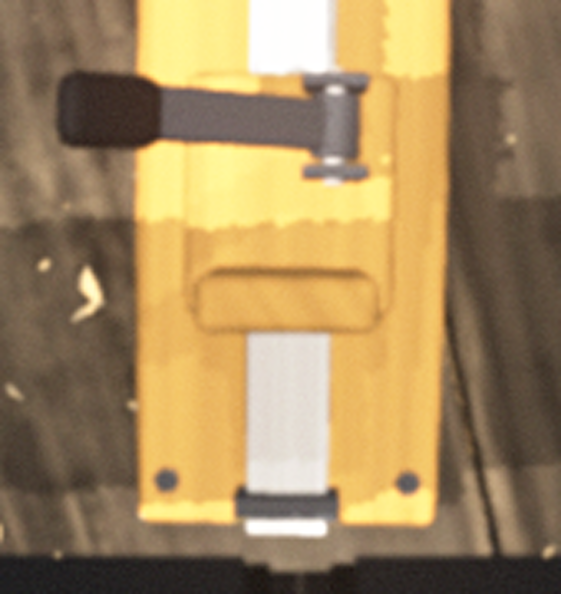

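```bash
python3 -m jog '[{"dp":[0.02,0,-0.001],"turn":[0,0,0],"claw":1},{"dp":[0.05,0,-0.001],"turn":[0,0,0],"claw":1},{"dp":[0.08,0,-0.001],"turn":[0,0,0],"claw":1},{"dp":[0.105,0.005,-0.001],"turn":[0,0,0],"claw":1},{"dp":[0.114,0.01,-0.001],"turn":[0,0,0],"claw":1},{"dp":[0.114,0.015,-0.001],"turn":[0,0,0],"claw":1},{"dp":[0.114,0.018,-0.001],"turn":[0,0,0],"claw":1},{"dp":[0.114,0.018,-0.001],"turn":[0,0,0],"claw":1}]'
python3 - <<'E'
from h import *
import cv2
o=arm.get_obs(); d=cams.get_image("wrist")
cv2.imwrite("pics/wrist2.png",cv2.cvtColor(d["image"],cv2.COLOR_RGB2BGR))
s=cams.get_image("side")["image"][150:280,235:375]
cv2.imwrite("pics/side2c.png",cv2.resize(cv2.cvtColor(s,cv2.COLOR_RGB2BGR),None,fx=4,fy=4,interpolation=cv2.INTER_CUBIC))
E
```

```text
t: 2.95
position: [0.5187, -0.1146, 0.0695]
tool_rot: [[0.002, 0.255, 0.967], [-0.0, 0.967, -0.255], [-1.0, 0.0, 0.002]]
force: [0.1, 0.2, -0.8]
width: 0.0005
```

View pics/side2c.png

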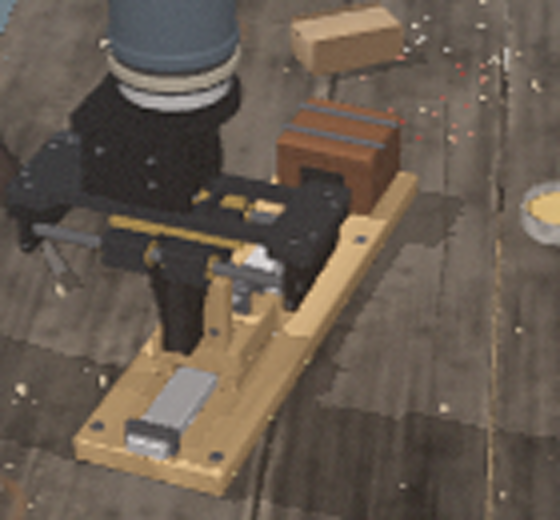

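View pics/wrist2.png

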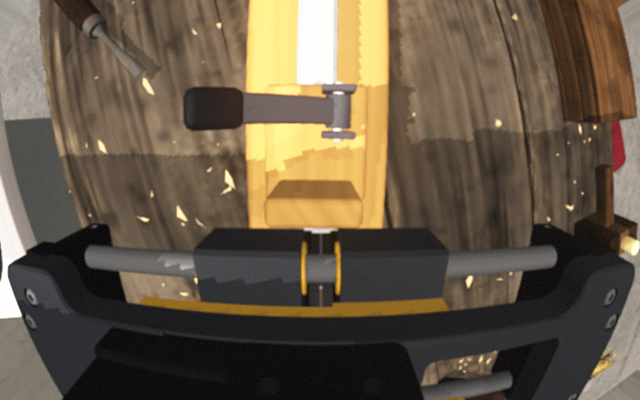

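```bash
python3 -m jog '[{"dp":[0,0.003,-0.001],"turn":[0,0,0],"claw":1},{"dp":[0,0.005,-0.002],"turn":[0,0,0],"claw":1},{"dp":[0,0.007,-0.002],"turn":[0,0,0],"claw":1},{"dp":[0,0.009,-0.002],"turn":[0,0,0],"claw":1}]'; python3 -m jog '[{"dp":[0,0.001,0],"turn":[0,0,0],"claw":1},{"dp":[0,0.002,0],"turn":[0,0,0],"claw":1},{"dp":[0,0.003,0],"turn":[0,0,0],"claw":1}]'
```

```text
t: 3.55
position: [0.5183, -0.1053, 0.0685]
tool_rot: [[-0.0, 0.255, 0.967], [-0.0, 0.967, -0.255], [-1.0, -0.0, -0.0]]
force: [0.2, 0.8, -0.2]
width: 0.0008
t: 3.92
position: [0.5191, -0.1025, 0.0686]
tool_rot: [[0.0, 0.255, 0.967], [-0.0, 0.967, -0.255], [-1.0, -0.0, 0.0]]
force: [0.1, 0.1, 0.6]
width: 0.0004
```

```bash
python3 -m jog '[{"dp":[0,0.001,0],"turn":[0,0,0],"claw":1},{"dp":[0,0.002,0],"turn":[0,0,0],"claw":1}]'; python3 -m jog '[{"dp":[0,0.001,0],"turn":[0,0,0],"claw":1},{"dp":[0,0.002,0],"turn":[0,0,0],"claw":1}]'
```

```text
t: 4.18
position: [0.5193, -0.1018, 0.0686]
tool_rot: [[-0.0, 0.256, 0.967], [-0.001, 0.967, -0.256], [-1.0, -0.002, -0.0]]
force: [-1.3, -3.9, 1.3]
width: 0.0006
t: 4.42
position: [0.5194, -0.1013, 0.0687]
tool_rot: [[-0.001, 0.257, 0.967], [-0.003, 0.967, -0.257], [-1.0, -0.003, -0.0]]
force: [-3.6, -6.4, 3.7]
width: 0.0005
```

```bash
python3 -m jog '[{"dp":[0,0.001,0],"turn":[0,0,0],"claw":1}]'; python3 -m jog '[{"dp":[0,0.001,0],"turn":[0,0,0],"claw":1}]'; python3 -m jog '[{"dp":[0,0.001,0],"turn":[0,0,0],"claw":1}]'
```

```text
t: 4.55
position: [0.5195, -0.1011, 0.0687]
tool_rot: [[-0.002, 0.257, 0.966], [-0.004, 0.966, -0.257], [-1.0, -0.004, -0.001]]
force: [-2.8, -8.8, 3.9]
width: 0.0004
t: 4.68
position: [0.5196, -0.1009, 0.0688]
tool_rot: [[-0.002, 0.258, 0.966], [-0.005, 0.966, -0.258], [-1.0, -0.005, -0.001]]
force: [-3.3, -10.8, 5.2]
width: 0.0003
t: 4.8
position: [0.5196, -0.1008, 0.0688]
tool_rot: [[-0.003, 0.258, 0.966], [-0.006, 0.966, -0.258], [-1.0, -0.006, -0.001]]
force: [-3.6, -12.1, 5.4]
width: 0.0
```

```bash
python3 -m jog '[{"dp":[0,0.001,0],"turn":[0,0,0],"claw":1}]'; python3 -m jog '[{"dp":[0,0.001,0],"turn":[0,0,0],"claw":1}]'
```

```text
t: 4.92
position: [0.5196, -0.1006, 0.0688]
tool_rot: [[-0.003, 0.259, 0.966], [-0.007, 0.966, -0.259], [-1.0, -0.007, -0.001]]
force: [-4.8, -14.5, 6.3]
width: 0.0004
t: 5.05
position: [0.5202, -0.0987, 0.0687]
tool_rot: [[-0.002, 0.259, 0.966], [-0.005, 0.966, -0.259], [-1.0, -0.006, -0.001]]
force: [-2.2, -6.0, 2.9]
width: 0.0004
```

```bash
python3 -m jog '[{"dp":[0,0.001,0],"turn":[0,0,0],"claw":1}]'
```

```text
t: 5.18
position: [0.5212, -0.0948, 0.0686]
tool_rot: [[-0.0, 0.257, 0.966], [-0.002, 0.966, -0.257], [-1.0, -0.002, 0.0]]
force: [-1.9, -3.9, 1.1]
width: 0.0005
```

```bash
python3 -m jog '[{"dp":[0,0.002,0],"turn":[0,0,0],"claw":1},{"dp":[0,0.004,0],"turn":[0,0,0],"claw":1},{"dp":[0,0.007,0],"turn":[0,0,0],"claw":1},{"dp":[0,0.01,0],"turn":[0,0,0],"claw":1},{"dp":[0,0.013,0],"turn":[0,0,0],"claw":1},{"dp":[0,0.016,0],"turn":[0,0,0],"claw":1},{"dp":[0,0.019,0],"turn":[0,0,0],"claw":1},{"dp":[0,0.022,0],"turn":[0,0,0],"claw":1}]'; python3 -m jog '[{"dp":[0,0.003,0],"turn":[0,0,0],"claw":1},{"dp":[0,0.006,0],"turn":[0,0,0],"claw":1},{"dp":[0,0.009,0],"turn":[0,0,0],"claw":1},{"dp":[0,0.012,0],"turn":[0,0,0],"claw":1},{"dp":[0,0.015,0],"turn":[0,0,0],"claw":1},{"dp":[0,0.018,0],"turn":[0,0,0],"claw":1},{"dp":[0,0.021,0],"turn":[0,0,0],"claw":1},{"dp":[0,0.024,0],"turn":[0,0,0],"claw":1}]'
python3 - <<'E'
from h import *
import cv2
d=cams.get_image("wrist")
cv2.imwrite("pics/wrist3.png",cv2.cvtColor(d["image"],cv2.COLOR_RGB2BGR))
E
```

```text
t: 6.18
position: [0.5273, -0.0715, 0.0686]
tool_rot: [[0.0, 0.255, 0.967], [-0.0, 0.967, -0.255], [-1.0, -0.0, 0.0]]
force: [1.0, -3.5, 0.8]
width: 0.0008
t: 7.18
position: [0.5333, -0.0483, 0.0685]
tool_rot: [[-0.0, 0.255, 0.967], [-0.0, 0.967, -0.255], [-1.0, -0.0, -0.0]]
force: [0.4, -3.8, -1.2]
width: 0.0004
```

View pics/wrist3.png

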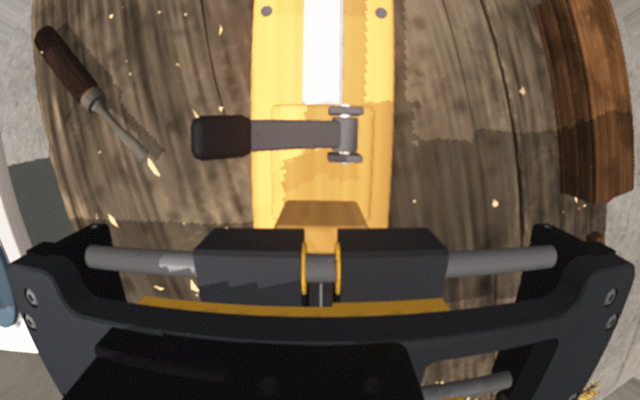

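```bash
python3 -m jog '[{"dp":[0,0.002,0],"turn":[0,0,0],"claw":1},{"dp":[0,0.004,0],"turn":[0,0,0],"claw":1},{"dp":[0,0.006,0],"turn":[0,0,0],"claw":1},{"dp":[0,0.008,0],"turn":[0,0,0],"claw":1},{"dp":[0,0.01,0],"turn":[0,0,0],"claw":1},{"dp":[0,0.0115,0],"turn":[0,0,0],"claw":1}]'; python3 -m jog '[{"dp":[0,0.0015,0],"turn":[0,0,0],"claw":1},{"dp":[0,0.003,0],"turn":[0,0,0],"claw":1},{"dp":[0,0.0045,0],"turn":[0,0,0],"claw":1},{"dp":[0,0.006,0],"turn":[0,0,0],"claw":1}]'
```

```text
t: 7.98
position: [0.5363, -0.0372, 0.0685]
tool_rot: [[0.0, 0.255, 0.967], [-0.0, 0.967, -0.255], [-1.0, -0.0, 0.0]]
force: [0.6, -4.0, -1.6]
width: 0.0007
t: 8.48
position: [0.5377, -0.0314, 0.0685]
tool_rot: [[-0.0, 0.255, 0.967], [-0.0, 0.967, -0.255], [-1.0, -0.0, -0.0]]
force: [0.9, -2.9, -1.3]
width: 0.0006
```

```bash
python3 -m jog '[{"dp":[0,0.0015,0],"turn":[0,0,0],"claw":1},{"dp":[0,0.003,0],"turn":[0,0,0],"claw":1},{"dp":[0,0.0045,0],"turn":[0,0,0],"claw":1},{"dp":[0,0.006,0],"turn":[0,0,0],"claw":1}]'
```

```text
t: 8.98
position: [0.5393, -0.0256, 0.0685]
tool_rot: [[-0.0, 0.255, 0.967], [-0.0, 0.967, -0.255], [-1.0, -0.0, -0.0]]
force: [0.5, -2.6, -1.8]
width: 0.0004
```

```bash
python3 -m jog '[{"dp":[0,0.0015,0],"turn":[0,0,0],"claw":1},{"dp":[0,0.003,0],"turn":[0,0,0],"claw":1},{"dp":[0,0.0045,0],"turn":[0,0,0],"claw":1},{"dp":[0,0.006,0],"turn":[0,0,0],"claw":1}]'
```

```text
t: 9.48
position: [0.5409, -0.0198, 0.0685]
tool_rot: [[0.0, 0.255, 0.967], [-0.0, 0.967, -0.255], [-1.0, -0.0, 0.0]]
force: [0.9, -3.4, -1.9]
width: 0.0003
```

```bash
python3 -m jog '[{"dp":[0,0.0015,0],"turn":[0,0,0],"claw":1},{"dp":[0,0.003,0],"turn":[0,0,0],"claw":1},{"dp":[0,0.0045,0],"turn":[0,0,0],"claw":1},{"dp":[0,0.006,0],"turn":[0,0,0],"claw":1}]'
```

```text
t: 9.98
position: [0.5424, -0.014, 0.0685]
tool_rot: [[0.0, 0.255, 0.967], [-0.0, 0.967, -0.255], [-1.0, -0.0, 0.0]]
force: [0.4, -3.7, -2.0]
width: 0.0004
```

```bash
python3 -m jog '[{"dp":[0,0.0015,0],"turn":[0,0,0],"claw":1},{"dp":[0,0.003,0],"turn":[0,0,0],"claw":1},{"dp":[0,0.0045,0],"turn":[0,0,0],"claw":1},{"dp":[0,0.006,0],"turn":[0,0,0],"claw":1}]'
```

```text
t: 10.48
position: [0.5439, -0.0082, 0.0685]
tool_rot: [[-0.0, 0.255, 0.967], [-0.0, 0.967, -0.255], [-1.0, -0.0, -0.0]]
force: [-0.2, -3.2, -1.6]
width: 0.0004
```

```bash
python3 -m jog '[{"dp":[0,0.0015,0],"turn":[0,0,0],"claw":1},{"dp":[0,0.003,0],"turn":[0,0,0],"claw":1},{"dp":[0,0.0045,0],"turn":[0,0,0],"claw":1},{"dp":[0,0.006,0],"turn":[0,0,0],"claw":1}]'
```

```text
t: 10.98
position: [0.5454, -0.0024, 0.0686]
tool_rot: [[0.0, 0.255, 0.967], [-0.0, 0.967, -0.255], [-1.0, -0.0, 0.0]]
force: [-0.3, -3.3, -0.5]
width: 0.0002
```

```bash
python3 -m jog '[{"dp":[0,0.0015,0],"turn":[0,0,0],"claw":1},{"dp":[0,0.003,0],"turn":[0,0,0],"claw":1},{"dp":[0,0.0045,0],"turn":[0,0,0],"claw":1},{"dp":[0,0.006,0],"turn":[0,0,0],"claw":1}]'
```

```text
t: 11.48
position: [0.547, 0.0034, 0.0686]
tool_rot: [[0.0, 0.255, 0.967], [-0.0, 0.967, -0.255], [-1.0, -0.0, 0.0]]
force: [-0.2, -3.9, -2.4]
width: 0.0002
```

Roughly 108 mm travelled and the push force is still about 4 N, so I'll continue.

```bash
python3 -m jog '[{"dp":[0,0.0015,0],"turn":[0,0,0],"claw":1},{"dp":[0,0.003,0],"turn":[0,0,0],"claw":1},{"dp":[0,0.0045,0],"turn":[0,0,0],"claw":1},{"dp":[0,0.006,0],"turn":[0,0,0],"claw":1}]'
```

```text
t: 11.98
position: [0.5485, 0.0092, 0.0685]
tool_rot: [[-0.0, 0.255, 0.967], [-0.0, 0.967, -0.255], [-1.0, -0.0, 0.0]]
force: [0.1, -3.5, -1.5]
width: 0.0004
```

```bash
python3 -m jog '[{"dp":[0,0.0015,0],"turn":[0,0,0],"claw":1},{"dp":[0,0.003,0],"turn":[0,0,0],"claw":1},{"dp":[0,0.0045,0],"turn":[0,0,0],"claw":1}]'
```

```text
t: 12.35
position: [0.5496, 0.0136, 0.0685]
tool_rot: [[-0.0, 0.255, 0.967], [-0.0, 0.967, -0.255], [-1.0, -0.0, 0.0]]
force: [-0.4, -3.9, -1.7]
width: 0.0003
```

```bash
python3 -m jog '[{"dp":[0,0.0015,0],"turn":[0,0,0],"claw":1},{"dp":[0,0.003,0],"turn":[0,0,0],"claw":1},{"dp":[0,0.0045,0],"turn":[0,0,0],"claw":1}]'
```

```text
t: 12.72
position: [0.5508, 0.0179, 0.0685]
tool_rot: [[-0.0, 0.255, 0.967], [-0.0, 0.967, -0.255], [-1.0, -0.0, 0.0]]
force: [0.5, -4.3, -1.9]
width: 0.0003
```

```bash
python3 -m jog '[{"dp":[0,0.0015,0],"turn":[0,0,0],"claw":1},{"dp":[0,0.003,0],"turn":[0,0,0],"claw":1},{"dp":[0,0.0045,0],"turn":[0,0,0],"claw":1}]'
```

```text
t: 13.1
position: [0.5516, 0.021, 0.0685]
tool_rot: [[-0.001, 0.255, 0.967], [-0.002, 0.967, -0.255], [-1.0, -0.002, -0.0]]
force: [-0.3, -7.1, -0.0]
width: 0.0006
```

```bash
python3 -m jog '[{"dp":[0,0.0015,0],"turn":[0,0,0],"claw":1},{"dp":[0,0.003,0],"turn":[0,0,0],"claw":1},{"dp":[0,0.0045,0],"turn":[0,0,0],"claw":1}]'
```

```text
t: 13.48
position: [0.5519, 0.0219, 0.0684]
tool_rot: [[-0.004, 0.258, 0.966], [-0.006, 0.966, -0.258], [-1.0, -0.007, -0.002]]
force: [-2.8, -14.4, 3.3]
width: 0.0006
```

Force rose sharply with the tool barely advancing: the stop is at about 126 mm. I'll hold for a moment, then back off gently.

```bash
python3 -m jog '[{"dp":[0,0.001,0],"turn":[0,0,0],"claw":1},{"dp":[0,0.001,0],"turn":[0,0,0],"claw":1},{"dp":[0,0.001,0],"turn":[0,0,0],"claw":1},{"dp":[0,0.001,0],"turn":[0,0,0],"claw":1}]'; python3 -m jog '[{"dp":[0,-0.002,0],"turn":[0,0,0],"claw":1},{"dp":[0,-0.005,0],"turn":[0,0,0],"claw":1},{"dp":[0,-0.01,0],"turn":[0,0,0],"claw":1},{"dp":[0,-0.02,0],"turn":[0,0,0],"claw":1},{"dp":[-0.02,-0.025,0],"turn":[0,0,0],"claw":1},{"dp":[-0.06,-0.025,0],"turn":[0,0,0],"claw":1},{"dp":[-0.1,-0.025,0],"turn":[0,0,0],"claw":1},{"dp":[-0.11,-0.025,0],"turn":[0,0,0],"claw":1}]'
python3 - <<'E'
from h import *
import cv2
o=arm.get_obs(); d=cams.get_image("wrist")
cv2.imwrite("pics/wrist4.png",cv2.cvtColor(d["image"],cv2.COLOR_RGB2BGR))
c=cv2.cvtColor(d["image"],cv2.COLOR_RGB2BGR)[60:240,220:400]
cv2.imwrite("pics/wrist4c.png",cv2.resize(c,None,fx=3.3,fy=3.3,interpolation=cv2.INTER_CUBIC))
np.set_printoptions(precision=4,suppress=True)
# slide coordinates helper
R,t=pose([0.54886,-0.00139,-0.25775]); print(R.T@(np.array(o["position"])-t))
for y in (.02,.025,.03,.035):
  for X in [(-.022,y,.103),(.022,y,.103)]: print(X,wproj(R@np.array(X)+t,o,d))
# lever press candidates
for y in (.05,.06,.07,.08):
  for ang in (45,):
    a=np.radians(ang); X=np.array([.012-.055*np.cos(a)+.004*np.sin(a),y,.065+.055*np.sin(a)+.004*np.cos(a)])
    print("lever",y,X,wproj(R@X+t,o,d))
    X=np.array([.012-.081*np.cos(a),y,.065+.081*np.sin(a)]); print("  tip",wproj(R@X+t,o,d))
    X=np.array([.012,y,.065]); print("  piv",wproj(R@X+t,o,d))
E
```

```text
t: 13.98
position: [0.5519, 0.0221, 0.0685]
tool_rot: [[-0.004, 0.258, 0.966], [-0.007, 0.966, -0.258], [-1.0, -0.008, -0.002]]
force: [-3.1, -13.4, 4.4]
width: 0.0002
t: 14.98
position: [0.5485, 0.0042, 0.1814]
tool_rot: [[0.005, 0.254, 0.967], [0.001, 0.967, -0.254], [-1.0, 0.002, 0.005]]
force: [-0.5, 0.7, 0.4]
width: 0.0005
[-0.0018  0.0053  0.1814]
(-0.022, 0.02, 0.103) [293.8463 193.217 ]
(0.022, 0.02, 0.103) [349.1991 193.1693]
(-0.022, 0.025, 0.103) [293.73   187.0404]
(0.022, 0.025, 0.103) [349.3263 187.0007]
(-0.022, 0.03, 0.103) [293.6198 180.8155]
(0.022, 0.03, 0.103) [349.447 180.784]
(-0.022, 0.035, 0.103) [293.5161 174.5467]
(0.022, 0.035, 0.103) [349.5608 174.5236]
lever 0.05 [-0.0241  0.05    0.1067] [290.1682 155.9948]
  tip [259.1108 158.4587]
  piv [334.5822 151.6002]
lever 0.06 [-0.0241  0.06    0.1067] [290.0039 142.9937]
  tip [258.7485 144.6878]
  piv [334.6464 140.5135]
lever 0.07 [-0.0241  0.07    0.1067] [289.874  129.9374]
  tip [258.4641 130.85  ]
  piv [334.6989 129.3929]
lever 0.08 [-0.0241  0.08    0.1067] [289.7797 116.8721]
  tip [258.2601 116.9996]
  piv [334.7394 118.267 ]
```

View pics/wrist4c.png

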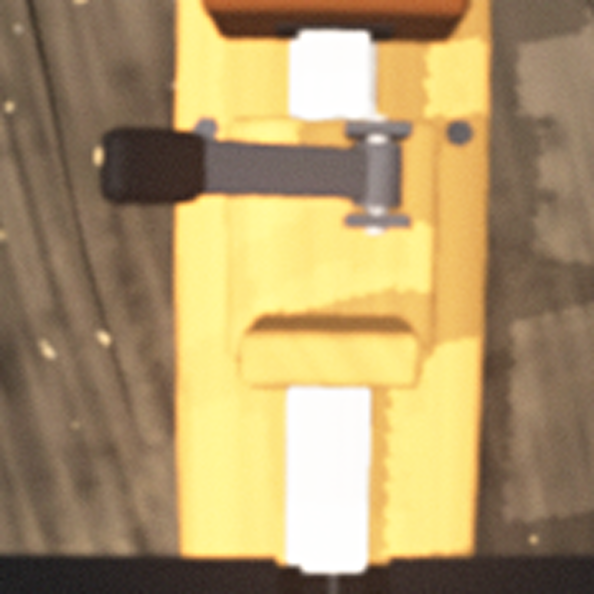

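```bash
python3 -m jog '[{"dp":[0,0.02,-0.008],"turn":[0,0,0],"claw":1},{"dp":[0,0.045,-0.018],"turn":[0,0,0],"claw":1},{"dp":[0,0.07,-0.026],"turn":[0,0,0],"claw":1},{"dp":[0,0.08,-0.028],"turn":[0,0,0],"claw":1},{"dp":[0,0.08,-0.028],"turn":[0,0,0],"claw":1},{"dp":[0.02,0.08,-0.028],"turn":[0,0,0],"claw":1},{"dp":[0.035,0.08,-0.028],"turn":[0,0,0],"claw":1},{"dp":[0.042,0.08,-0.028],"turn":[0,0,0],"claw":1},{"dp":[0.042,0.08,-0.028],"turn":[0,0,0],"claw":1}]'
python3 - <<'E'
from h import *
import cv2
o=arm.get_obs(); d=cams.get_image("wrist"); R,t=pose([0.54886,-0.00139,-0.25775]); print(R.T@(np.array(o["position"])-t))
cv2.imwrite("pics/wrist5.png",cv2.cvtColor(d["image"],cv2.COLOR_RGB2BGR))
s=cams.get_image("side")["image"][130:260,235:375]
cv2.imwrite("pics/side5c.png",cv2.resize(cv2.cvtColor(s,cv2.COLOR_RGB2BGR),None,fx=4,fy=4,interpolation=cv2.INTER_CUBIC))
E
```

```text
t: 16.15
position: [0.5401, 0.0874, 0.136]
tool_rot: [[-0.001, 0.255, 0.967], [-0.0, 0.967, -0.255], [-1.0, -0.001, -0.001]]
force: [0.5, 0.4, -0.0]
width: 0.0005
[-0.03112447  0.08356842  0.13601947]
```

View pics/side5c.png

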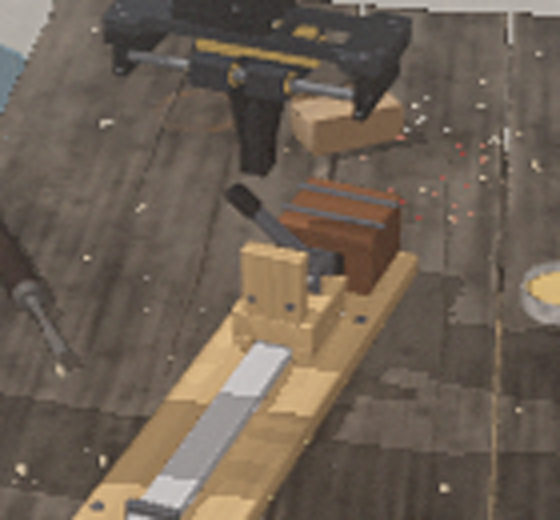

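View pics/wrist5.png

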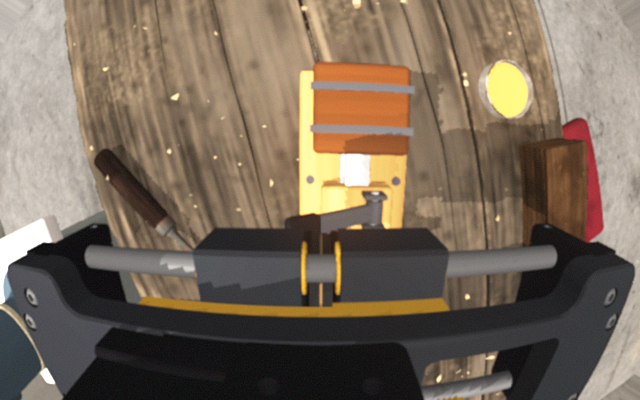

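```bash
python3 - <<'E'
from h import *
o=arm.get_obs(); d=cams.get_image("wrist"); R,t=pose([0.54886,-0.00139,-0.25775])
print("tcp",wproj(o["position"],o,d),proj("side",o["position"]))
for y in (.078,.0835,.089):
  for L in (.081,.0):
    X=R@np.array([.010-L*.7071,y,.065+L*.7071])+t; print(y,L,wproj(X,o,d).round(1),((proj("side",X)-[235,130])*4).round(0))
E
```

```text
tcp [319.54923009 248.2575283 ] [298.80879714 171.33764535]
0.078 0.081 [292.6 248.3] [229. 184.]
0.078 0.0 [370.8 220.4] [307. 271.]
0.0835 0.081 [292.3 240. ] [232. 180.]
0.0835 0.0 [371.1 213.8] [310. 267.]
0.089 0.081 [292.1 231.5] [235. 176.]
0.089 0.0 [371.4 207. ] [313. 263.]
```

```bash
python3 -m jog '[{"dp":[0,0.003,0],"turn":[0,0,0],"claw":1},{"dp":[0.002,0.003,0],"turn":[0,0,0],"claw":1},{"dp":[0.004,0.003,0],"turn":[0,0,0],"claw":1},{"dp":[0.006,0.003,0],"turn":[0,0,0],"claw":1},{"dp":[0.008,0.003,0],"turn":[0,0,0],"claw":1},{"dp":[0.01,0.003,0],"turn":[0,0,0],"claw":1},{"dp":[0.012,0.003,0],"turn":[0,0,0],"claw":1},{"dp":[0.014,0.003,0],"turn":[0,0,0],"claw":1}]'; python3 -m jog '[{"dp":[0.002,0,0],"turn":[0,0,0],"claw":1},{"dp":[0.004,0,-0.001],"turn":[0,0,0],"claw":1},{"dp":[0.006,0,-0.001],"turn":[0,0,0],"claw":1},{"dp":[0.008,0,-0.002],"turn":[0,0,0],"claw":1}]'
```

```text
t: 17.35
position: [0.541, 0.0907, 0.1224]
tool_rot: [[0.0, 0.255, 0.967], [-0.0, 0.967, -0.255], [-1.0, -0.0, 0.0]]
force: [-0.7, 0.3, -0.1]
width: 0.0002
t: 17.85
position: [0.5391, 0.0912, 0.1144]
tool_rot: [[0.0, 0.255, 0.967], [-0.0, 0.967, -0.255], [-1.0, 0.0, 0.0]]
force: [0.5, 0.7, -0.4]
width: 0.0006
```

```bash
python3 -m jog '[{"dp":[0.002,0,0],"turn":[0,0,0],"claw":1},{"dp":[0.004,0,0],"turn":[0,0,0],"claw":1}]'; python3 - <<'E'
from h import *
import cv2
o=arm.get_obs(); R,t=pose([0.54886,-0.00139,-0.25775]); print(R.T@(np.array(o["position"])-t))
s=cams.get_image("side")["image"][130:260,235:375]
cv2.imwrite("pics/side6c.png",cv2.resize(cv2.cvtColor(s,cv2.COLOR_RGB2BGR),None,fx=4,fy=4,interpolation=cv2.INTER_CUBIC))
c=cams.get_image("wrist")["image"][150:300,240:420]
cv2.imwrite("pics/wrist6c.png",cv2.resize(cv2.cvtColor(c,cv2.COLOR_RGB2BGR),None,fx=4,fy=4,interpolation=cv2.INTER_CUBIC))
E
```

```text
t: 18.1
position: [0.5392, 0.0912, 0.1105]
tool_rot: [[0.0, 0.255, 0.967], [-0.0, 0.967, -0.255], [-1.0, 0.0, 0.0]]
force: [0.0, -0.3, 3.0]
width: 0.0004
[-0.03295168  0.08709106  0.11048999]
```

View pics/side6c.png

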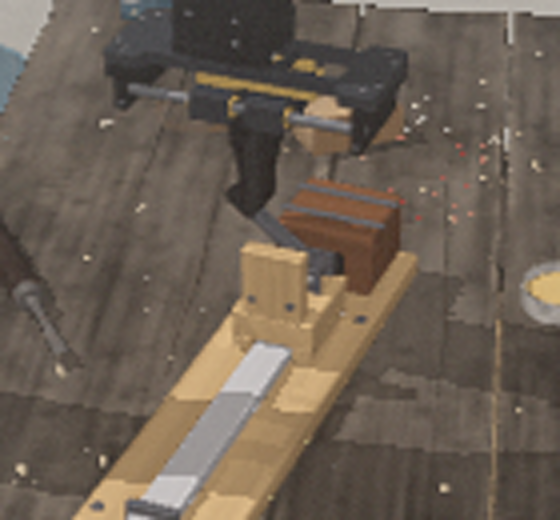

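View pics/wrist6c.png

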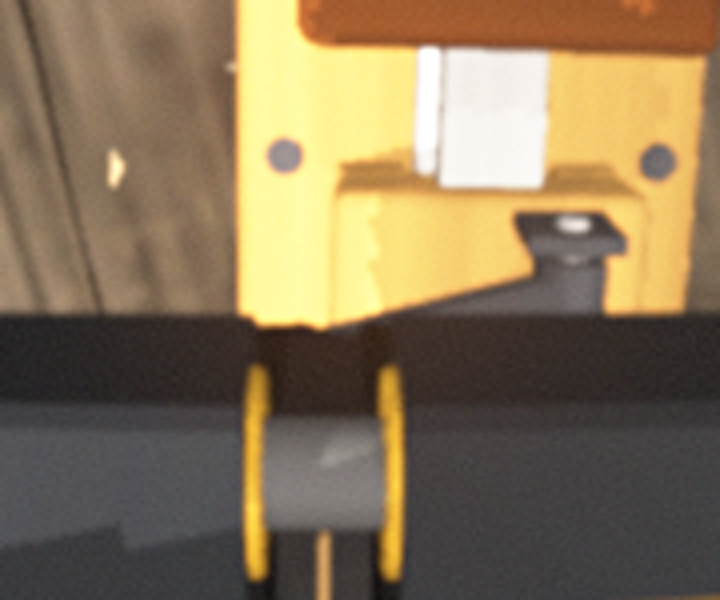

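Contact with the lever (3 N). I'll press on down and move slightly outward with it.

```bash
python3 -m jog '[{"dp":[0.002,0,0],"turn":[0,0,0],"claw":1},{"dp":[0.004,0,-0.001],"turn":[0,0,0],"claw":1},{"dp":[0.006,0,-0.001],"turn":[0,0,0],"claw":1},{"dp":[0.008,0,-0.002],"turn":[0,0,0],"claw":1}]';  python3 -m jog '[{"dp":[0.002,0,0],"turn":[0,0,0],"claw":1},{"dp":[0.004,0,-0.001],"turn":[0,0,0],"claw":1},{"dp":[0.006,0,-0.001],"turn":[0,0,0],"claw":1},{"dp":[0.008,0,-0.002],"turn":[0,0,0],"claw":1}]'
```

```text
t: 18.7
position: [0.5372, 0.0919, 0.1025]
tool_rot: [[0.0, 0.255, 0.967], [0.0, 0.967, -0.255], [-1.0, 0.0, 0.0]]
force: [-0.5, -0.3, 3.8]
width: 0.0002
t: 19.2
position: [0.5352, 0.0922, 0.0944]
tool_rot: [[0.0, 0.255, 0.967], [-0.0, 0.967, -0.255], [-1.0, -0.0, 0.0]]
force: [-0.8, 1.1, 4.2]
width: 0.0003
```

```bash
python3 -m jog '[{"dp":[0.002,0,0],"turn":[0,0,0],"claw":1},{"dp":[0.004,0,-0.001],"turn":[0,0,0],"claw":1},{"dp":[0.006,0,-0.001],"turn":[0,0,0],"claw":1},{"dp":[0.008,0,-0.002],"turn":[0,0,0],"claw":1}]';  python3 -m jog '[{"dp":[0.002,0,0],"turn":[0,0,0],"claw":1},{"dp":[0.004,0,0],"turn":[0,0,0],"claw":1},{"dp":[0.006,0,-0.001],"turn":[0,0,0],"claw":1},{"dp":[0.008,0,-0.001],"turn":[0,0,0],"claw":1}]'
```

```text
t: 19.7
position: [0.5333, 0.0927, 0.0864]
tool_rot: [[0.0, 0.255, 0.967], [-0.0, 0.967, -0.255], [-1.0, -0.0, 0.0]]
force: [-1.0, -0.0, 4.1]
width: 0.0004
t: 20.2
position: [0.5321, 0.0931, 0.0785]
tool_rot: [[-0.0, 0.255, 0.967], [-0.0, 0.967, -0.255], [-1.0, -0.0, -0.0]]
force: [-2.3, 1.5, 4.8]
width: 0.0002
```

```bash
python3 -m jog '[{"dp":[0.0015,0,0],"turn":[0,0,0],"claw":1},{"dp":[0.003,0,0],"turn":[0,0,0],"claw":1},{"dp":[0.0045,0,0],"turn":[0,0,0],"claw":1}]'
```

```text
t: 20.58
position: [0.5319, 0.0931, 0.0738]
tool_rot: [[-0.001, 0.255, 0.967], [-0.0, 0.967, -0.255], [-1.0, -0.0, -0.001]]
force: [-1.7, 1.1, 5.3]
width: 0.0002
```

```bash
python3 -m jog '[{"dp":[0.001,0,0],"turn":[0,0,0],"claw":1},{"dp":[0.002,0,0],"turn":[0,0,0],"claw":1},{"dp":[0.003,0,0],"turn":[0,0,0],"claw":1}]'
```

```text
t: 20.95
position: [0.5317, 0.0932, 0.071]
tool_rot: [[-0.001, 0.255, 0.967], [-0.0, 0.967, -0.255], [-1.0, -0.0, -0.001]]
force: [-4.2, 1.5, 6.8]
width: 0.0003
```

```bash
python3 -m jog '[{"dp":[0.001,0,0],"turn":[0,0,0],"claw":1},{"dp":[0.002,0,0],"turn":[0,0,0],"claw":1}]'
```

```text
t: 21.2
position: [0.5318, 0.0932, 0.0692]
tool_rot: [[-0.001, 0.255, 0.967], [-0.0, 0.967, -0.255], [-1.0, -0.0, -0.001]]
force: [-2.3, 1.0, 3.2]
width: 0.0005
```

```bash
python3 -m jog '[{"dp":[0.001,0,0],"turn":[0,0,0],"claw":1}]';python3 -m jog '[{"dp":[0.001,0,0],"turn":[0,0,0],"claw":1}]'
```

```text
t: 21.32
position: [0.5322, 0.0931, 0.0681]
tool_rot: [[-0.0, 0.255, 0.967], [-0.0, 0.967, -0.255], [-1.0, -0.0, -0.0]]
force: [-2.8, 1.2, 6.6]
width: 0.0004
t: 21.45
position: [0.5324, 0.0933, 0.0674]
tool_rot: [[0.0, 0.255, 0.967], [0.0, 0.967, -0.255], [-1.0, 0.0, 0.0]]
force: [-3.2, 0.8, 9.2]
width: 0.0003
```

```bash
python3 -m jog '[{"dp":[0.001,0,0],"turn":[0,0,0],"claw":1}]'; python3 -m jog '[{"dp":[0.001,0,0],"turn":[0,0,0],"claw":1}]'
```

```text
t: 21.58
position: [0.5325, 0.0934, 0.0667]
tool_rot: [[0.001, 0.255, 0.967], [0.0, 0.967, -0.255], [-1.0, 0.0, 0.0]]
force: [-3.5, 0.5, 11.1]
width: -0.0001
t: 21.7
position: [0.5327, 0.0936, 0.066]
tool_rot: [[0.001, 0.255, 0.967], [0.0, 0.967, -0.255], [-1.0, 0.0, 0.001]]
force: [-5.1, 1.0, 13.8]
width: 0.0002
```

```bash
python3 -m jog '[{"dp":[0.001,0,0],"turn":[0,0,0],"claw":1},{"dp":[0.0015,0,0],"turn":[0,0,0],"claw":1},{"dp":[0.0015,0,0],"turn":[0,0,0],"claw":1}]'; python3 - <<'E'
from h import *
import cv2
s=cams.get_image("side")["image"][130:260,235:375]
cv2.imwrite("pics/side7c.png",cv2.resize(cv2.cvtColor(s,cv2.COLOR_RGB2BGR),None,fx=4,fy=4,interpolation=cv2.INTER_CUBIC))
c=cams.get_image("wrist")["image"][100:260,230:430]
cv2.imwrite("pics/wrist7c.png",cv2.resize(cv2.cvtColor(c,cv2.COLOR_RGB2BGR),None,fx=3.7,fy=3.7,interpolation=cv2.INTER_CUBIC))
E
```

```text
t: 22.08
position: [0.5329, 0.0938, 0.0651]
tool_rot: [[0.001, 0.255, 0.967], [0.0, 0.967, -0.255], [-1.0, 0.001, 0.001]]
force: [-5.2, 2.1, 15.0]
width: 0.0004
```

View pics/side7c.png

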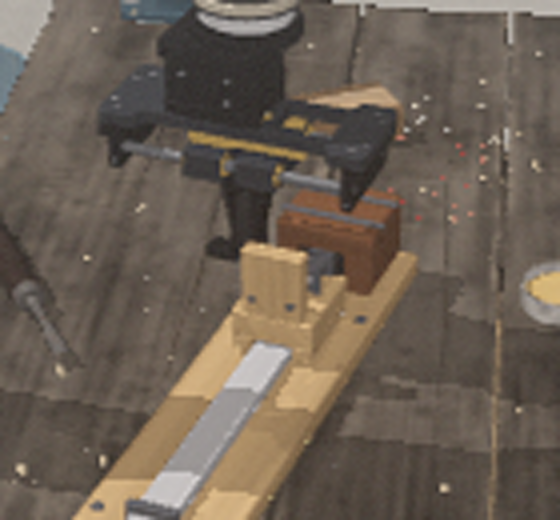

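View pics/wrist7c.png

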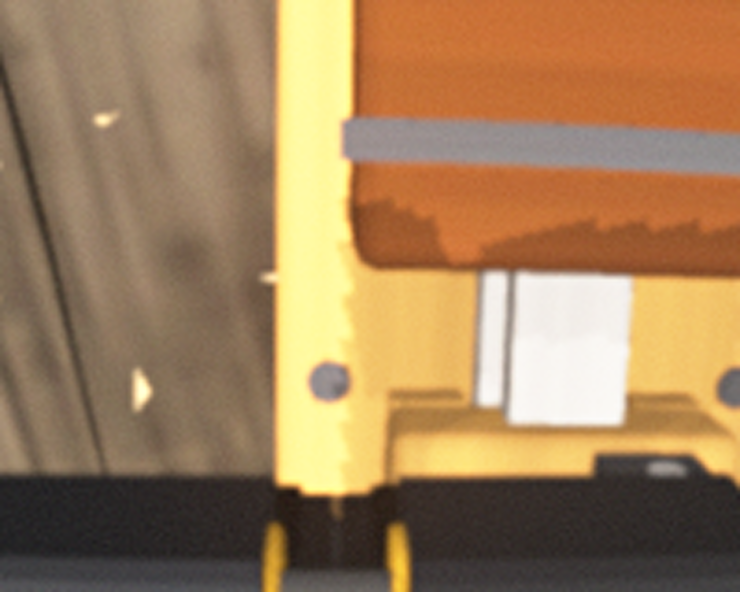

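```bash
python3 -m jog '[{"dp":[0.001,0,0],"turn":[0,0,0],"claw":1},{"dp":[0.002,0,0],"turn":[0,0,0],"claw":1},{"dp":[0.002,0,0],"turn":[0,0,0],"claw":1},{"dp":[0.002,0,0],"turn":[0,0,0],"claw":1}]'; python3 -m jog '[{"dp":[-0.003,0,0],"turn":[0,0,0],"claw":1},{"dp":[-0.008,0,0],"turn":[0,0,0],"claw":1},{"dp":[-0.02,0,0],"turn":[0,0,0],"claw":1},{"dp":[-0.05,0,0],"turn":[0,0,0],"claw":1},{"dp":[-0.08,0,0],"turn":[0,0,0],"claw":1},{"dp":[-0.1,-0.03,0],"turn":[0,0,0],"claw":1},{"dp":[-0.11,-0.06,0.01],"turn":[0,0,0],"claw":1},{"dp":[-0.11,-0.085,0.02],"turn":[0,0,0],"claw":1},{"dp":[-0.11,-0.085,0.02],"turn":[0,0,0],"claw":1}]'; python3 - <<'E'
from h import *
import cv2
o=arm.get_obs();d=cams.get_image("wrist");R,t=pose([0.54886,-0.00139,-0.25775]); print(R.T@(np.array(o["position"])-t))
for L in (.081,.063,.055):
  for z in (.065,.069,.077): print(L,z,wproj(R@np.array([.010-L,.0865,z])+t,o,d).round(1), ((proj("side",R@np.array([.010-L,.0865,z])+t)-[235,130])*4).round(0))
for y in (.03,.033,.036): print("plate",y,wproj(R@np.array([0,y,.103])+t,o,d).round(1))
s=cams.get_image("side")["image"][130:260,235:375]
cv2.imwrite("pics/side8c.png",cv2.resize(cv2.cvtColor(s,cv2.COLOR_RGB2BGR),None,fx=4,fy=4,interpolation=cv2.INTER_CUBIC))
c=d["image"][60:240,220:420]
cv2.imwrite("pics/wrist8c.png",cv2.resize(cv2.cvtColor(c,cv2.COLOR_RGB2BGR),None,fx=3.3,fy=3.3,interpolation=cv2.INTER_CUBIC))
E
```

```text
t: 22.68
position: [0.5332, 0.0941, 0.0637]
tool_rot: [[0.002, 0.255, 0.967], [0.001, 0.967, -0.255], [-1.0, 0.001, 0.002]]
force: [-4.7, 1.4, 19.2]
width: 0.0003
t: 23.8
position: [0.5304, 0.0029, 0.1717]
tool_rot: [[0.001, 0.26, 0.966], [-0.001, 0.966, -0.26], [-1.0, -0.001, 0.001]]
force: [-0.3, 0.4, 0.3]
width: 0.0003
[-0.01894822 -0.00058571  0.17165262]
0.081 0.065 [258.9 104.9] [204. 243.]
0.081 0.069 [258.  104.6] [204. 238.]
0.081 0.077 [256.1 104. ] [203. 228.]
0.063 0.065 [279.5 104. ] [227. 247.]
0.063 0.069 [278.9 103.7] [227. 243.]
0.063 0.077 [277.6 103. ] [227. 233.]
0.055 0.065 [288.7 103.8] [238. 250.]
0.055 0.069 [288.2 103.4] [238. 245.]
0.055 0.077 [287.3 102.7] [238. 235.]
plate 0.03 [344.6 174.9]
plate 0.033 [344.7 171. ]
plate 0.036 [344.7 167. ]
```

View pics/side8c.png

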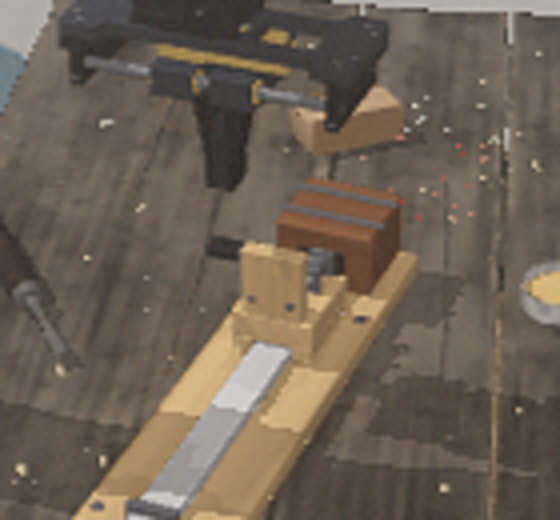

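View pics/wrist8c.png

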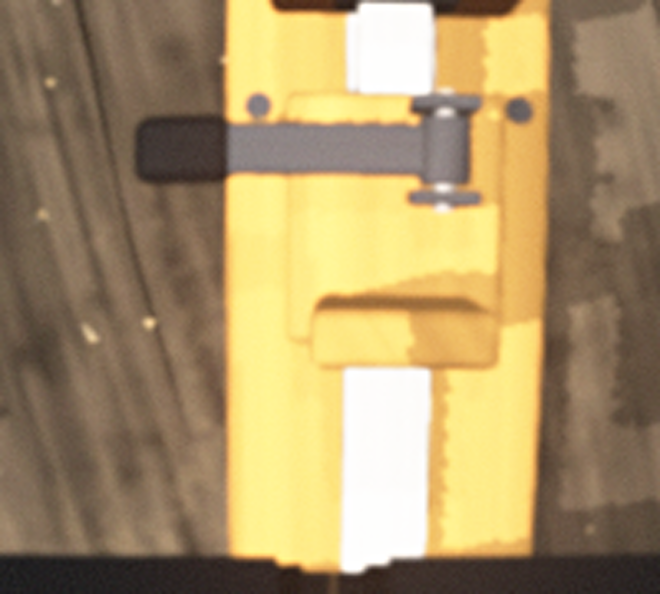

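```bash
python3 - <<'E'
from h import *
import cv2
R,t=pose([0.54886,-0.00139,-0.25775])
s=cams.get_image("side")["image"][175:210,275:335]
im=cv2.resize(cv2.cvtColor(s,cv2.COLOR_RGB2BGR),None,fx=12,fy=12,interpolation=cv2.INTER_CUBIC)
cv2.imwrite("pics/side9.png",im)
f=lambda X:((proj("side",R@np.array(X)+t)-[275,175]+.5)*12).round(0)
for a in (0,.1,.2):
  for L in (.081,.06):
    for h in (.005,-.005):
      print(a,L,h,f([.010-L*np.cos(a)+h*np.sin(a)*1,.0775,.065+L*np.sin(a)+h*np.cos(a)]))
print("plate top corners",f((-.022,.033,.103)),f((.022,.033,.103)),"box near top",f((-.037,.13,.068)),f((.037,.13,.068)))
E
```

```text
0 0.081 0.005 [121. 194.]
0 0.081 -0.005 [122. 231.]
0 0.06 0.005 [205. 212.]
0 0.06 -0.005 [206. 248.]
0.1 0.081 0.005 [124. 166.]
0.1 0.081 -0.005 [121. 201.]
0.1 0.06 0.005 [208. 190.]
0.1 0.06 -0.005 [204. 226.]
0.2 0.081 0.005 [130. 138.]
0.2 0.081 -0.005 [123. 172.]
0.2 0.06 0.005 [213. 170.]
0.2 0.06 -0.005 [206. 204.]
plate top corners [243. 208.] [429. 247.] box near top [340. 121.] [633. 180.]
```

View pics/side9.png

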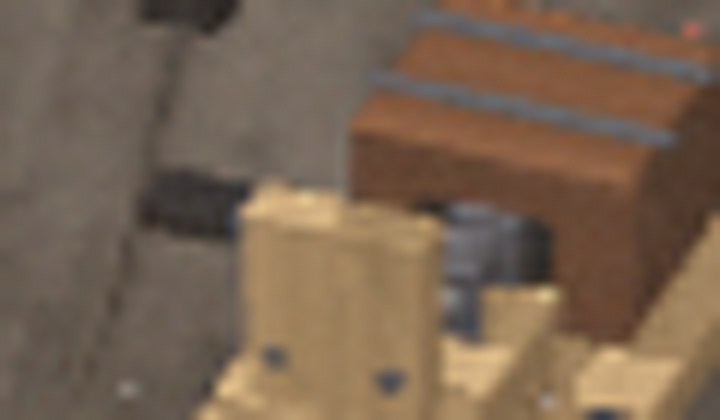

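```bash
python3 -c "
from workcell import arm
o=arm.get_obs(); print(o['t'],o['force'],o['position']); print(arm.sign_off())"
```

```text
24.05 [-0.33429369 -0.3000661   0.4396536 ] [0.52987758 0.00716322 0.17148021]
the job is handed in; nothing more can be done
None
```

The carriage is home against the hidden stop and the lock lever is down. I handed the job in at about 24 s; it returned no verdict.

- **Breaking free:** I pushed on the plate with the closed fingers in 1 mm steps. It broke free at about 15 N, moving about 6 mm over the next quarter second or so. After that it slid along at 3–4 N.
- **Finding the stop:** at about 126 mm of travel the force jumped to about 15 N with almost no further movement. I held there for about 0.5 s, then backed off.
- **Locking:** I pressed the lever straight down. The force stayed around 4–7 N until the lever met its rest at about 69 mm height, then rose to about 19–20 N. I held it there briefly and lifted clear.

**Last checks:**
- The plate's rear face was in the same place before and after locking, about 33 mm past rail_mid, good to about 1 mm.
- The arm was clear of everything, with about 0 N on the tool.
- The gripper stayed clear of the bystanders, though I did not measure their positions again at the end.

**Lever reading:** the two readings of the lever angle from the side picture disagreed slightly. The slope of its tip suggested level or just below, and the tip's height suggested about 0.05 rad above. Both are inside the 0.095 rad allowed, and the force rise at the rest's height also says it was fully down.

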